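Shut the flasks after the baking morning

ROBOT

A 6-joint arm with a two-finger parallel gripper is mounted at the origin on the work surface. World frame = base frame: x ahead of the robot, y to its left, z up, the work surface at z = 0. Lengths are in m, angles in rad, forces in N, time in s.
With the tool pointing down it reaches from about 0.225 to 0.725 m from the base axis. Payload 3.1 kg.
Tool frame: the origin (TCP) lies midway between the tips of the shut fingers; the grasp point (between the pads) lies 19 mm behind it; z points along the fingers, y is the line along which they close (so a half turn about z gives the same grasp; the last joint's range is limited). The gripper opens to 85 mm and grips with 20 to 120 N. Pads are 22 mm wide; open, the fingers measure 114 mm over their backs; the gripper's body (76 mm by 85 mm) begins 54 mm behind the grasp point. The pads swing forward as they close: fully open they stand 13 mm farther back than shut.
Start: joints at [1.123, 0.048, 0.099, 1.622, 0, 1.443], TCP at [0.165, 0.498, 0.231] pointing down, gripper open.
Joint ranges: [-2.91, 2.91], [-0.99, 1.94], [-1.21, 1.42], [-2.12, 2.29], [-1.49, 1.47], [-3.14, 3.14]. Speed limits (rad/s): [2.79, 2.79, 3.14, 3.14, 3.14, 3.14].

INTERFACE

Orientations are given as [roll, pitch, yaw] about the fixed x, y, z axes, in that order (R = Rz(yaw) Ry(pitch) Rx(roll)).
In Python, from cell import env gives the robot as it stands.
- The arm moves only by the tool drive_tool, never from a script. Its argument "commands" is a list of rows, each a list of 7 numbers: the shift along the world's x, y, z in m, then the turn, a rotation vector about the world's x, y, z in degrees, then the closure, from 0 (fully open) to 1 (shut). In form: [[tx, ty, tz, wx, wy, wz, hand], ...]. A call has 1 to 20 rows; each row is the pose to reach, as a shift and turn from the pose commanded when the call began; what a row does not reach only later rows make up. A row lasts 1/12 s, in which the tool goes at most 41.7 mm and 7.16 degrees, less where a joint would pass 70% of its speed; a pose out of reach is approached as far as the arm can. A call with a gripper value outside its range is refused whole. The fingers move at their own pace and stop on an object; the grip force is fixed at half the most. Time passes only in rows, so rows that repeat a pose let the fingers close. It gives the time, the measured TCP pose, the force and the opening at its end, in the units of the state.
- env.state(): the state, without advancing time (a new reading comes with each control period).
- env.grab_frame(name): name is "side" or "top"; returns a dict with "color" (480x640x3 uint8, red, green, blue), "camera_matrix" (3x3 intrinsics, pixels), "world_to_cam" (4x4, takes a point from world to camera coordinates). Camera axes: x right, y down, z forward; pixel columns grow to the right and rows downward; lengths in m; the calibration is good to about 2 mm. A picture is of the moment at which its call begins. There is no depth.
- env.finish_job(): hands the job in, once; it reports no verdict.
The state is a dict: "clock": time; "joints": joint angles; "dq": joint speeds; "joint_torque": joint torques, N m; "ee_pos": TCP position; "eef_rot": TCP orientation; "ft_force": force on the tool from outside, world axes, zero at the start; "moment": the same for the moment, N m; "width": finger opening in m.
Only numpy, scipy, OpenCV 4.12 (cv2) and the standard library are available. Lean on these libraries where they do the work, as an engineer would, in place of code of your own. Each camera call takes 0.05 s, during which the arm holds its last target. There are 200 camera calls.

TASK

Get the two drinks flasks on the baking table ready to be carried away: make sure that the push-button stopper of each, the slim flask and the jug, is shut (feel it first: each full push swaps it between open and shut), and set the steel cup back over the slim flask's stopper, mouth down and sitting fully home on its shoulder. Press gently, never harder than about 25 N, let go of the cup, and leave the other things on the table where they are.

Things in the scene. Friction and masses are not known exactly. Their poses are not given: they have to be found in the camera images.
- slim_flask: slim steel vacuum flask, fixed to the table, upright: cylinder 72 mm in diameter and 150 mm high to its flat shoulder; on it a black neck 51 mm in diameter and 12 mm high (upper 3 mm chamfered) and a grey round push button 32 mm in diameter. Origin at the centre of its underside, z up
- slim_flask_button_top (a point): centre of the top face of the slim flask's push button at rest, 184 mm above the table; the point stays there when the button is pushed. The button looks the same open and shut; only touch tells. OPEN: firm at once (gives under 1 mm up to 4.5 N), then rises 0.4 N per mm. SHUT: sinks freely about 6 mm at only 1 to 1.5 N, then meets a firm spring (about 7 N to go on).
- slim_shoulder (a point): centre of the slim flask's shoulder, 150 mm above the table, on which the cup's rim sits (flat ring from 51 to 72 mm in diameter)
- jug: squat white jug, fixed to the table, upright: 110 mm in diameter at its foot, narrowing to 68 mm at its shoulder 132 mm up; black handle reaching 91 mm out along its own +x, small spout at its own -x. On the shoulder the same neck and push button as the slim flask's. Origin at the centre of its underside
- jug_button_top (a point): centre of the top face of the jug's push button at rest, 166 mm above the table; the point stays there when the button is pushed. Same button and feel as the slim flask's, own state. Either button: a full slow push (15 mm down, 12 to 13 N at 10 to 20 mm/s; faster feels stiffer), then let go entirely, swaps open and shut; less than 9 mm down changes nothing; past 15 mm a rubber end stop adds 3 N per mm. It springs back to full height
- cup: the slim flask's loose drinking cup of plain steel, about 90 g, standing mouth down on the table: 62 mm outside diameter, 56 mm inside, 50 mm high, closed top 3 mm thick. Origin at the centre of its mouth (underside), z up to its closed end
- cup_centre (a point): centre of the cup, on its axis, 25 mm above its mouth
- rolling_pin: wooden rolling pin, 54 mm thick, 410 mm long along its y, lying at the far side; origin under its middle. Leave alone
- carton: flour carton 60 x 90 mm, 160 mm tall; origin under its middle. Leave alone
- paper_cup: empty white drinking cup, 72 mm wide, 85 mm tall, standing mouth up; origin under its middle. Leave alone
- star_cutter: steel star biscuit cutter, 80 mm across, 20 mm high; origin under its middle. Leave alone
There are look-alikes about, which are no part of the job. Leave any brown, orange or red look-alike of the cup alone.

How it is judged:
By the outcome, as a careful person would: the job done as asked, in the order asked, and still so for the second after the job is handed in, with the robot touching nothing.
It also fails if it takes over 70 s, if anything falls off the work surface, if the arm or the gripper's body presses on something with over 40 N, if the wrist force passes 120 N, or if a joint passes its speed limit or range.

## Working session

There is one attempt and no reset: what is moved stays moved. The work goes in short steps, Python scripts to look and compute and a tool call to move; the robot and the scene stay as the last step left them, time stands still between calls to the robot, and variables do not carry over. Pictures are saved under pics/ and viewed, on a budget of 10 in all, crops included, one or two more only if the job needs it, and the job is handed in when it is done.

Besides the shell and the picture viewer there is one more tool, called after "Request:" by a JSON object that holds its "name" and its "arguments". drive_tool: Moves the arm, as the interface text tells. Its arguments: {"type":"object","properties":{"commands":{"type":"array","items":{"type":"array","items":{"type":"number"}}}},"required":["commands"]}

```bash
mkdir -p pics; ls; cat > h.py <<'E'
import numpy as np, cv2
from cell import env
def grab(n):
    f=env.grab_frame(n); return f["color"],np.array(f["camera_matrix"]),np.array(f["world_to_cam"])
def onplane(K,T,uv,z):
    d=T[:3,:3].T@np.linalg.inv(K)@np.array([uv[0],uv[1],1.]); c=-T[:3,:3].T@T[:3,3]
    return c+d*(z-c[2])/d[2]
def proj(K,T,p):
    q=K@(T[:3,:3]@np.array(p)+T[:3,3]); return q[:2]/q[2]
def save(n,img): cv2.imwrite("pics/"+n,img[...,::-1])
E
python3 - <<'E'
from h import *
for n in("top","side"):
    c,K,T=grab(n); save(n+"0.png",c); print(n,K.round(1).tolist(),(-T[:3,:3].T@T[:3,3]).round(3),T[2,:3].round(2))
print(env.state())
E
```

```text
pics
top [[518.8, 0.0, 324.0], [0.0, 518.8, 242.3], [0.0, 0.0, 1.0]] [ 0.326 -0.009  1.282] [ 0.2   0.01 -0.98]
side [[610.6, 0.0, 321.1], [0.0, 610.6, 247.7], [0.0, 0.0, 1.0]] [ 0.209 -0.834  0.931] [ 0.3   0.69 -0.66]
{'clock': 0.1, 'joints': array([ 1.12314141e+00,  4.86829728e-02,  9.77542960e-02,  1.62198710e+00,
       -2.00091825e-05,  1.44300422e+00]), 'dq': array([ 1.63575628e-05, -1.48753325e-04,  4.11062710e-03,  1.11333917e-03,
       -6.13753487e-04,  3.14698409e-04]), 'joint_torque': array([ 2.11350452e-03, -3.39849472e+01,  3.20937252e+01,  1.58171455e-02,
       -1.44089063e-04, -6.57568336e-06]), 'ee_pos': array([0.16485491, 0.49787042, 0.23023083]), 'eef_rot': array([-3.13948794e+00, -2.50266007e-04,  2.82172960e+00]), 'ft_force': array([ 0.22289713,  0.61627559, -0.10586219]), 'moment': array([-0.01282678,  0.01449446,  0.004755  ]), 'width': 0.08538102862801733}
```

View pics/top0.png

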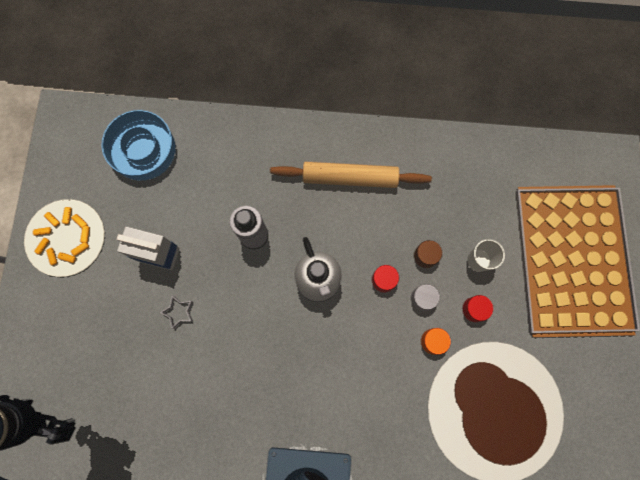

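View pics/side0.png

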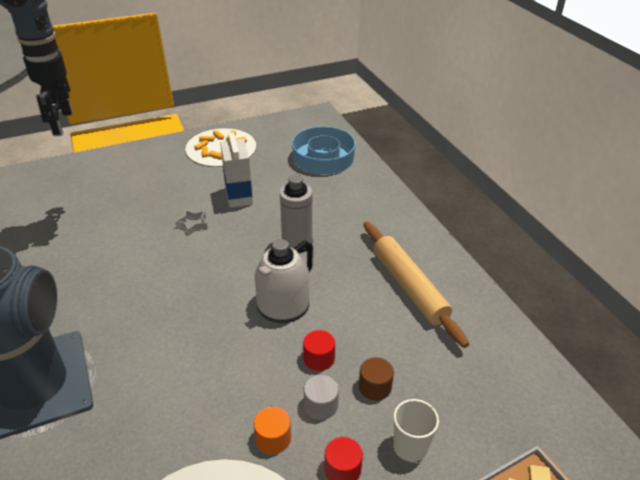

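Top view: the slim flask's button is near (243,215) and the jug's is at (318,269). The cup candidates are grey (427,297), red (386,278) and (480,308), brown (429,253), and orange (437,341). The plain grey-steel one at top (427,297) / side (320,397) fits the description. The wide white open one at (487,255) is the paper cup. I'll confirm in an enlarged crop and measure.

```bash
python3 - <<'E'
from h import *
t,Kt,Tt=grab("top"); s,Ks,Ts=grab("side")
def crop(im,u,v,r,S):return cv2.resize(im[v-r:v+r,u-r:u+r],(S,S),interpolation=cv2.INTER_CUBIC)
A=[crop(t,245,222,20,260),crop(t,318,275,20,260),crop(t,427,297,30,260)]
B=[crop(s,296,190,20,260),crop(s,281,250,20,260),crop(s,320,397,30,260)]
save("crops.png",np.vstack([np.hstack(A),np.hstack(B)]))
# cup: grey low saturation blob brighter than the table
for n,im,K,T,(u,v) in(("top",t,Kt,Tt,(427,297)),("side",s,Ks,Ts,(320,397))):
    hsv=cv2.cvtColor(im,cv2.COLOR_RGB2HSV)
    m=((hsv[...,2]>125)&(hsv[...,1]<50)).astype(np.uint8)
    nl,l,st,ce=cv2.connectedComponentsWithStats(m)
    i=l[v,u]; print(n,st[i],ce[i],im[v,u],im[v+30,u-20], onplane(K,T,ce[i],.05).round(4))
for n,z,a,b in(("slim",.184,(243,214),(295,181)),("jug",.166,(318,268),(280,244))):
    print(n,onplane(Kt,Tt,a,z).round(4),onplane(Ks,Ts,b,z).round(4))
for c in((386,278),(429,253),(480,308),(437,341)): print(onplane(Kt,Tt,c,.05).round(3))
E
```

```text
top [ 295  265  176  168 6576] [380.90708637 352.46411192] [172 160 158] [128 125 118] [ 0.3305 -0.1452  0.05  ]
side [     0     88    640    392 138902] [277.54547091 321.84304042] [187 177 169] [151 142 131] [ 0.4513 -0.0765  0.05  ]
slim [0.6009 0.1875 0.184 ] [0.5872 0.1693 0.184 ]
jug [0.4983 0.0146 0.166 ] [0.4928 0.0091 0.166 ]
[ 0.505 -0.147  0.05 ]
[ 0.575 -0.247  0.05 ]
[ 0.452 -0.373  0.05 ]
[ 0.367 -0.274  0.05 ]
```

View pics/crops.png

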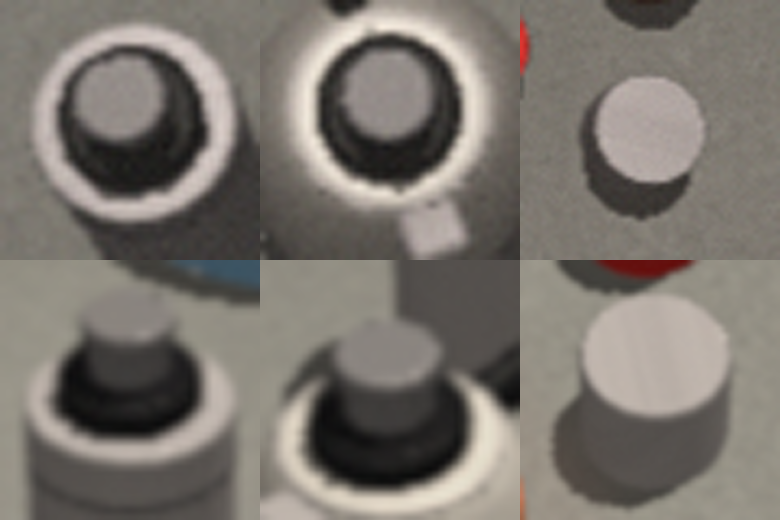

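The crop confirms it: the top-right and bottom-right tiles show a plain uncoloured steel cup, with its top face at top (427,297) and side (321,389). The buttons are at top (243.5,217) and (317.7,270), and side (295.7,179) and (280.7,244).

```bash
python3 - <<'E'
from h import *
t,Kt,Tt=grab("top"); s,Ks,Ts=grab("side")
P={"slim":(.184,(243.1,216.5),(295.3,178.6)),"jug":(.166,(317.3,269.5),(280.3,244)),"cup":(.05,(426.7,296.7),(321.0,388.6))}
for n,(z,a,b) in P.items():
    X=cv2.triangulatePoints(Kt@Tt[:3],Ks@Ts[:3],np.array(a,float),np.array(b,float)); 
    print(n,onplane(Kt,Tt,a,z).round(4),onplane(Ks,Ts,b,z).round(4),(X[:3]/X[3]).ravel().round(4))
# slim shoulder ring centroid in top (bright ring outer contour), cup top blob
def blob(im,u,v,r,thr):
    g=cv2.GaussianBlur(im,(0,0),.7).min(2)[v-r:v+r,u-r:u+r]; m=(g>thr).astype(np.uint8)
    cs,_=cv2.findContours(m,cv2.RETR_EXTERNAL,cv2.CHAIN_APPROX_NONE); c=max(cs,key=cv2.contourArea)
    (x,y),ax,an=cv2.fitEllipse(c); return (x+u-r,y+v-r),ax
for n,im,u,v,r,thr,K,T,z in(("ring t",t,245,220,19,150,Kt,Tt,.15),("cup t",t,427,297,18,145,Kt,Tt,.05),("cup s",s,321,389,24,160,Ks,Ts,.05),("ring s",s,296,190,20,165,Ks,Ts,.15)):
    c,ax=blob(im,u,v,r,thr); print(n,np.round(c,1),np.round(ax,1),onplane(K,T,c,z).round(4))
E
```

```text
slim [0.5953 0.1867 0.184 ] [0.5911 0.1774 0.184 ] [0.5961 0.1883 0.1759]
jug [0.4949 0.0159 0.166 ] [0.4933 0.0089 0.166 ] [0.4958 0.016  0.1595]
cup [ 0.4687 -0.2459  0.05  ] [ 0.467  -0.2512  0.05  ] [ 0.4691 -0.247   0.0437]
ring t [245. 220.] [28.2 29.8] [0.596  0.1875 0.15  ]
cup t [426.7 296.1] [22.2 22.9] [ 0.4701 -0.2458  0.05  ]
cup s [320.8 388.2] [25.  31.2] [ 0.4671 -0.2503  0.05  ]
ring s [278.2 187.5] [26.3 63. ] [0.5615 0.206  0.15  ]
```

Request:
{"name": "drive_tool", "arguments": {"commands": [[0.03,-0.02,0.03,0,0,0,1],[0.43,-0.312,0.03,0,0,0,1],[0.43,-0.312,0.03,0,0,0,1],[0.43,-0.312,0.03,0,0,0,1],[0.43,-0.312,0.03,0,0,0,1],[0.43,-0.312,0.03,0,0,0,1],[0.43,-0.312,0.03,0,0,0,1],[0.43,-0.312,0.03,0,0,0,1],[0.43,-0.312,0.03,0,0,0,1],[0.43,-0.312,0.03,0,0,0,1],[0.43,-0.312,0.03,0,0,0,1],[0.43,-0.312,0.03,0,0,0,1],[0.43,-0.312,0.03,0,0,0,1],[0.43,-0.312,0.03,0,0,0,1],[0.43,-0.312,0.03,0,0,0,1],[0.43,-0.312,-0.02,0,0,0,1],[0.43,-0.312,-0.03,0,0,0,1],[0.43,-0.312,-0.03,0,0,0,1]]}}

```text
clock: 1.8
ee_pos: [0.5908, 0.1867, 0.1953]
eef_rot: [-3.137, -0.01, 2.823]
ft_force: [-0.2, -0.3, -2.3]
width: 0.0
```

```bash
python3 - <<'E'
from h import *
t,Kt,Tt=grab("top"); s,Ks,Ts=grab("side")
st=env.state(); p=st["ee_pos"]; print(p,st["ft_force"],st["eef_rot"],st["width"])
print(proj(Kt,Tt,p),proj(Ks,Ts,p))
def crop(im,u,v,r,S):return cv2.resize(im[v-r:v+r,u-r:u+r],(S,S),interpolation=cv2.INTER_CUBIC)
save("slim1.png",np.hstack([crop(t,245,215,40,400),crop(s,296,170,40,400)]))
E
```

```text
[0.59354857 0.18720679 0.20120697] [ 0.16582168  0.3158203  -0.17639064] [-3.14089986e+00 -1.77245919e-03  2.82326992e+00] 5.799528276989036e-05
[241.56262102 215.27082048] [294.5188282  169.21815598]
```

View pics/slim1.png

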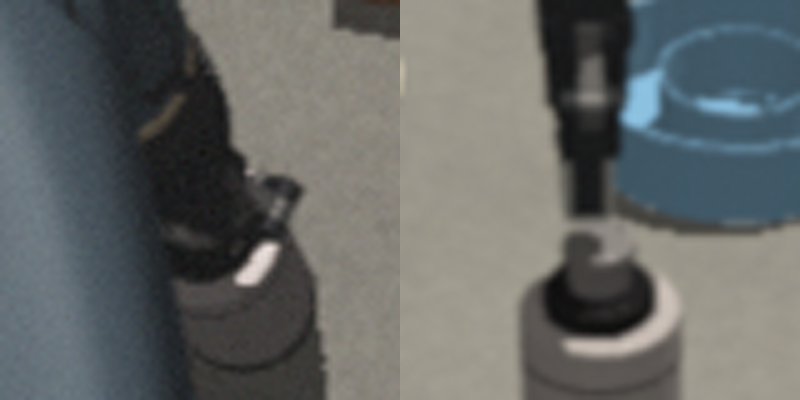

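Side view: the fingertip is at about (293,173) but projects to (294.5,169). So the side calibration is about 4 px off in rows and the top-view fixes hold: slim (0.5955,0.187), jug (0.495,0.0157), cup (0.4695,-0.246). The tip is over the button, so I'll feel it.

Request:
{"name": "drive_tool", "arguments": {"commands": [[0.001,0,-0.008,0,0,0,1],[0.002,0,-0.014,0,0,0,1],[0.002,0,-0.016,0,0,0,1],[0.002,0,-0.017,0,0,0,1],[0.002,0,-0.018,0,0,0,1],[0.002,0,-0.019,0,0,0,1],[0.002,0,-0.02,0,0,0,1],[0.002,0,-0.021,0,0,0,1],[0.002,0,-0.021,0,0,0,1],[0.002,0,-0.021,0,0,0,1]]}}

```text
clock: 2.73
ee_pos: [0.5973, 0.1865, 0.182]
eef_rot: [3.14, 0.002, 2.822]
ft_force: [-1.5, 0.2, 4.5]
width: -0.0002
```

Request:
{"name": "drive_tool", "arguments": {"commands": [[0,0,-0.001,0,0,0,1],[0,0,-0.002,0,0,0,1],[0,0,-0.002,0,0,0,1],[0,0,-0.002,0,0,0,1]]}}

```text
clock: 3.07
ee_pos: [0.5973, 0.1865, 0.1802]
eef_rot: [3.14, 0.002, 2.822]
ft_force: [-2.4, 0.5, 6.1]
width: 0.0001
```

Request:
{"name": "drive_tool", "arguments": {"commands": [[0,0,-0.001,0,0,0,1],[0,0,-0.002,0,0,0,1],[0,0,-0.003,0,0,0,1],[0,0,-0.004,0,0,0,1],[0,0,-0.005,0,0,0,1],[0,0,-0.006,0,0,0,1],[0,0,-0.007,0,0,0,1],[0,0,-0.008,0,0,0,1],[0,0,-0.009,0,0,0,1],[0,0,-0.01,0,0,0,1],[0,0,-0.011,0,0,0,1],[0,0,-0.012,0,0,0,1],[0,0,-0.013,0,0,0,1],[0,0,-0.013,0,0,0,1]]}}

```text
clock: 4.23
ee_pos: [0.5974, 0.1865, 0.1691]
eef_rot: [3.14, 0.003, 2.822]
ft_force: [-4.1, -0.0, 11.9]
width: -0.0001
```

Request:
{"name": "drive_tool", "arguments": {"commands": [[0,0,-0.001,0,0,0,1],[0,0,-0.002,0,0,0,1],[0,0,-0.002,0,0,0,1]]}}

```text
clock: 4.48
ee_pos: [0.5974, 0.1865, 0.168]
eef_rot: [3.139, 0.004, 2.822]
ft_force: [-5.6, -0.9, 13.5]
width: -0.0003
```

Request:
{"name": "drive_tool", "arguments": {"commands": [[0,0,0.005,0,0,0,1],[-0.001,0,0.012,0,0,0,1],[-0.001,0,0.02,0,0,0,1],[-0.001,0,0.03,0,0,0,1],[-0.001,0,0.03,0,0,0,1],[-0.001,0,0.03,0,0,0,1],[-0.001,0,0.025,0,0,0,1],[-0.001,0,0.022,0,0,0,1],[-0.001,0,0.02,0,0,0,1],[-0.001,0,0.019,0,0,0,1],[-0.001,0,0.018,0,0,0,1],[-0.001,0,0.017,0,0,0,1],[-0.001,0,0.017,0,0,0,1],[-0.001,0,0.017,0,0,0,1]]}}

```text
clock: 5.65
ee_pos: [0.5958, 0.1863, 0.1803]
eef_rot: [-3.141, -0.0, 2.822]
ft_force: [-0.7, -0.6, 0.8]
width: 0.0001
```

The slim flask is now shut: 0.8 N at 3.7 mm deep, where it was 6.1 N open. On to the jug.

Request:
{"name": "drive_tool", "arguments": {"commands": [[0,0,0.035,0,0,0,1],[-0.101,-0.17,0.035,0,0,0,1],[-0.101,-0.17,0.035,0,0,0,1],[-0.101,-0.17,0.035,0,0,0,1],[-0.101,-0.17,0.035,0,0,0,1],[-0.101,-0.17,0.035,0,0,0,1],[-0.101,-0.17,0.035,0,0,0,1],[-0.101,-0.17,0.003,0,0,0,1],[-0.101,-0.17,0.003,0,0,0,1],[-0.101,-0.17,0.003,0,0,0,1]]}}

```text
clock: 6.48
ee_pos: [0.4932, 0.0168, 0.181]
eef_rot: [-3.141, -0.006, 2.822]
ft_force: [0.6, -0.1, 0.8]
width: -0.0
```

```bash
python3 - <<'E'
from h import *
t,Kt,Tt=grab("top"); s,Ks,Ts=grab("side")
st=env.state(); p=st["ee_pos"]; print(p,st["ft_force"],st["eef_rot"])
print(proj(Kt,Tt,p),proj(Ks,Ts,p))
def crop(im,u,v,r,S):return cv2.resize(im[v-r:v+r,u-r:u+r],(S,S),interpolation=cv2.INTER_CUBIC)
save("jug1.png",np.hstack([crop(t,318,265,40,400),crop(s,280,240,40,400)]))
E
```

```text
[0.49578493 0.01684589 0.18435048] [-0.09885588  0.23339462  0.40640675] [3.14120929e+00 1.07377117e-03 2.82261270e+00]
[316.8050709  267.76067298] [279.69465178 233.88103485]
```

View pics/jug1.png

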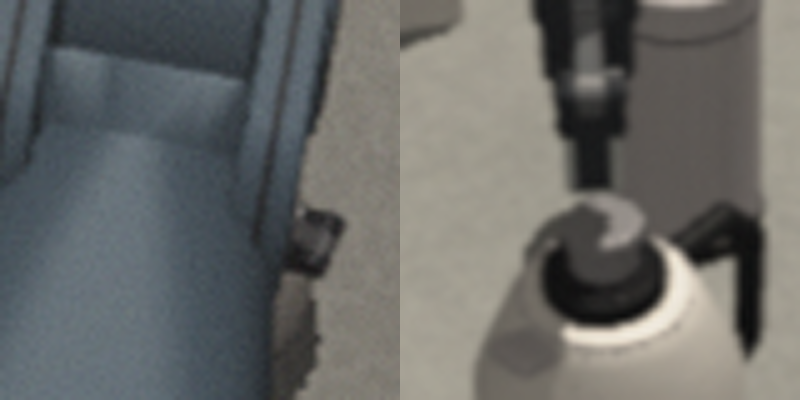

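The tip (about (278,238) in the side image) is over the jug's button (about (281,244)). I'll feel it.

Request:
{"name": "drive_tool", "arguments": {"commands": [[0,0,-0.008,0,0,0,1],[0,0,-0.014,0,0,0,1],[0,0,-0.016,0,0,0,1],[0,0,-0.018,0,0,0,1],[0,0,-0.019,0,0,0,1],[0,0,-0.02,0,0,0,1],[0,0,-0.021,0,0,0,1],[0,0,-0.021,0,0,0,1],[0,0,-0.021,0,0,0,1]]}}

```text
clock: 7.33
ee_pos: [0.4952, 0.0164, 0.1625]
eef_rot: [3.141, 0.0, 2.822]
ft_force: [-0.8, 0.4, 1.0]
width: -0.0005
```

Probably shut: 1.0 N at 3.5 mm deep. To rule out missing the button, I'll feel for the firm spring at 6–8 mm, staying under 9 mm.

Request:
{"name": "drive_tool", "arguments": {"commands": [[0,0,-0.001,0,0,0,1],[0,0,-0.002,0,0,0,1],[0,0,-0.003,0,0,0,1],[0,0,-0.004,0,0,0,1],[0,0,-0.0045,0,0,0,1],[0,0,-0.0045,0,0,0,1],[0,0,-0.0045,0,0,0,1]]}}

```text
clock: 7.92
ee_pos: [0.4953, 0.0164, 0.1591]
eef_rot: [3.141, 0.001, 2.822]
ft_force: [-0.5, 0.9, 6.1]
width: 0.0
```

The jug is confirmed shut (1 N, then 6.1 N at 6.9 mm), so I'm leaving it alone. Now to the cup, with the closing line turned into the gaps between the look-alikes (about 130°/310°).

Request:
{"name": "drive_tool", "arguments": {"commands": [[0,0,0.03,0,0,0,1],[0,0,0.05,0,0,0,1],[-0.0255,-0.262,0.06,0,0,58,0],[-0.0255,-0.262,0.06,0,0,58,0],[-0.0255,-0.262,0.06,0,0,58,0],[-0.0255,-0.262,0.06,0,0,58,0],[-0.0255,-0.262,0.06,0,0,58,0],[-0.0255,-0.262,0.06,0,0,58,0],[-0.0255,-0.262,0.06,0,0,58,0],[-0.0255,-0.262,0.06,0,0,58,0],[-0.0255,-0.262,0.06,0,0,58,0],[-0.0255,-0.262,0.0,0,0,58,0],[-0.0255,-0.262,-0.06,0,0,58,0],[-0.0255,-0.262,-0.07,0,0,58,0],[-0.0255,-0.262,-0.07,0,0,58,0],[-0.0255,-0.262,-0.07,0,0,58,0]]}}

```text
clock: 9.25
ee_pos: [0.4656, -0.2431, 0.0829]
eef_rot: [3.131, -0.003, -2.449]
ft_force: [-0.4, -0.9, 0.4]
width: 0.0853
```

```bash
python3 - <<'E'
from h import *
s,Ks,Ts=grab("side")
st=env.state(); p=st["ee_pos"]; print(p,st["ft_force"],st["eef_rot"],st["width"])
def crop(im,u,v,r,S):return cv2.resize(im[v-r:v+r,u-r:u+r],(S,S),interpolation=cv2.INTER_CUBIC)
save("cup1.png",crop(s,325,370,75,600))
E
```

```text
[ 0.46857368 -0.24514461  0.08712637] [1.82450985 0.84028021 0.64962318] [ 3.13872425e+00 -1.11734526e-03 -2.44919729e+00] 0.08590713260468089
```

View pics/cup1.png

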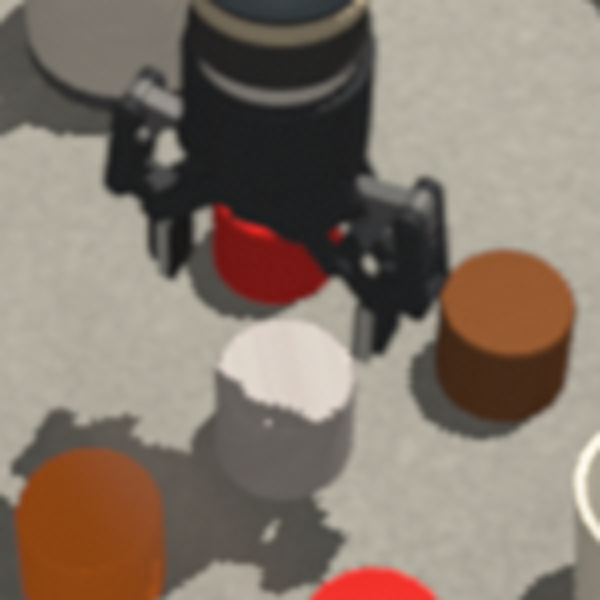

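Side crop: the fingers straddle the grey cup (about (285,370) in the crop) along the chosen diagonal and clear of its neighbours. Correcting the side view by the offset seen at both buttons gives an independent check on the cup's position.

```bash
python3 - <<'E'
from h import *
s,Ks,Ts=grab("side")
o=np.array([1.2,-4.0])
for n,c,z in(("cup",(320.9,388.4),.05),("slim",(295.3,178.6),.184),("jug",(280.3,244),.166)): print(n,onplane(Ks,Ts,np.array(c)+o,z).round(4))
E
```

```text
cup [ 0.4723 -0.2438  0.05  ]
slim [0.599  0.1904 0.184 ]
jug [0.4996 0.0191 0.166 ]
```

The two views agree on the vector from cup to flask to 1 mm: (0.126, 0.433). I'll grasp at the measured point and move by that vector, so the shared calibration bias cancels.

Request:
{"name": "drive_tool", "arguments": {"commands": [[0,0,-0.03,0,0,0,0],[0,0,-0.055,0,0,0,0],[0,0,-0.07,0,0,0,0],[0,0,-0.081,0,0,0,0],[0,0,-0.081,0,0,0,0],[0,0,-0.081,0,0,0,0],[0,0,-0.081,0,0,0,0.2],[0,0,-0.081,0,0,0,0.3],[0,0,-0.081,0,0,0,0.4],[0,0,-0.081,0,0,0,0.5],[0,0,-0.081,0,0,0,0.6],[0,0,-0.081,0,0,0,0.6],[0,0,-0.081,0,0,0,0.6]]}}

```text
clock: 10.43
ee_pos: [0.4716, -0.247, 0.0096]
eef_rot: [-3.136, 0.002, -2.449]
ft_force: [0.3, 0.1, 7.2]
width: 0.0597
```

Request:
{"name": "drive_tool", "arguments": {"commands": [[0,0,0.003,0,0,0,0.6],[0,0,0.008,0,0,0,0.7],[0,0,0.02,0,0,0,0.7],[0,0,0.04,0,0,0,0.7],[0,0,0.06,0,0,0,0.7],[0,0,0.06,0,0,0,0.7],[0,0,0.06,0,0,0,0.7]]}}

```text
clock: 11.02
ee_pos: [0.4708, -0.2465, 0.0688]
eef_rot: [-3.138, 0.001, -2.449]
ft_force: [0.8, 0.2, -0.9]
width: 0.0594
```

```bash
python3 - <<'E'
from h import *
s,Ks,Ts=grab("side")
st=env.state(); p=st["ee_pos"]; print(p,st["ft_force"],st["moment"],st["eef_rot"],st["width"])
print(proj(Ks,Ts,p))
def crop(im,u,v,r,S):return cv2.resize(im[v-r:v+r,u-r:u+r],(S,S),interpolation=cv2.INTER_CUBIC)
save("cup2.png",crop(s,325,360,60,600))
E
```

```text
[ 0.46977759 -0.24574712  0.06724642] [-0.18660717  0.90957343 -1.63177008] [-0.02552289  0.04465966  0.03422273] [-3.14076695e+00  2.60530854e-04 -2.44907330e+00] 0.05965401278012884
[321.29086704 379.65125864]
```

View pics/cup2.png

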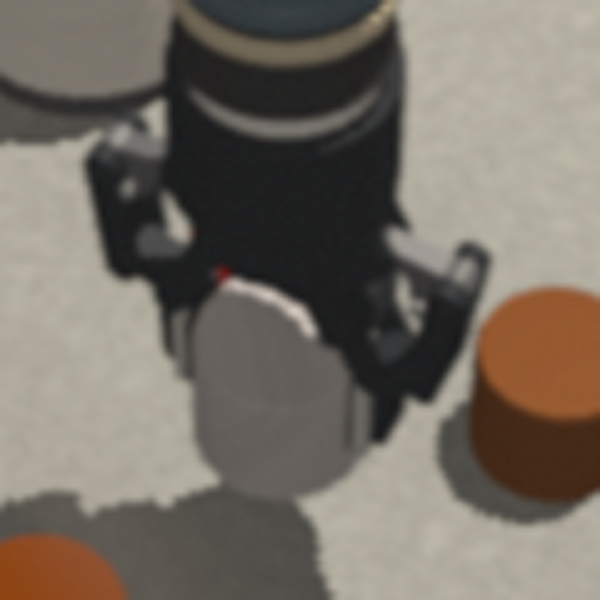

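The cup is lifted and upright in the fingers; its mouth is at crop row ~495 and the shadow is clear below. Its mouth is about 9.6 mm below the TCP, so it should be home at TCP z ≈ 0.160. I'll carry it high over the jug.

Request:
{"name": "drive_tool", "arguments": {"commands": [[0,0,0.04,0,0,0,0.7],[0,0,0.08,0,0,0,0.7],[0,0,0.12,0,0,0,0.7],[0,0,0.165,0,0,0,0.7],[0,0,0.175,0,0,0,0.7],[0.126,0.433,0.175,0,0,0,0.7],[0.126,0.433,0.175,0,0,0,0.7],[0.126,0.433,0.175,0,0,0,0.7],[0.126,0.433,0.175,0,0,0,0.7],[0.126,0.433,0.175,0,0,0,0.7],[0.126,0.433,0.175,0,0,0,0.7],[0.126,0.433,0.175,0,0,0,0.7],[0.126,0.433,0.175,0,0,0,0.7],[0.126,0.433,0.175,0,0,0,0.7],[0.126,0.433,0.175,0,0,0,0.7],[0.126,0.433,0.175,0,0,0,0.7],[0.126,0.433,0.175,0,0,0,0.7],[0.126,0.433,0.155,0,0,0,0.7],[0.126,0.433,0.155,0,0,0,0.7],[0.126,0.433,0.155,0,0,0,0.7]]}}

```text
clock: 12.73
ee_pos: [0.5938, 0.1868, 0.2186]
eef_rot: [3.139, -0.006, -2.449]
ft_force: [-0.7, -0.6, -0.6]
width: 0.0593
```

```bash
python3 - <<'E'
from h import *
s,Ks,Ts=grab("side"); t,Kt,Tt=grab("top")
st=env.state(); p=st["ee_pos"]; print(p,st["ft_force"],st["moment"],st["eef_rot"],st["width"])
def crop(im,u,v,r,S):return cv2.resize(im[v-r:v+r,u-r:u+r],(S,S),interpolation=cv2.INTER_CUBIC)
save("pl1.png",np.hstack([crop(s,296,180,40,400),crop(t,245,220,40,400)]))
E
```

```text
[0.59516376 0.18661924 0.22147288] [ 0.05965424  0.28045645 -0.38385382] [-0.00916519  0.00349479  0.05218344] [ 3.14095501e+00 -1.32419866e-03 -2.44999262e+00] 0.05942480517500193
```

View pics/pl1.png

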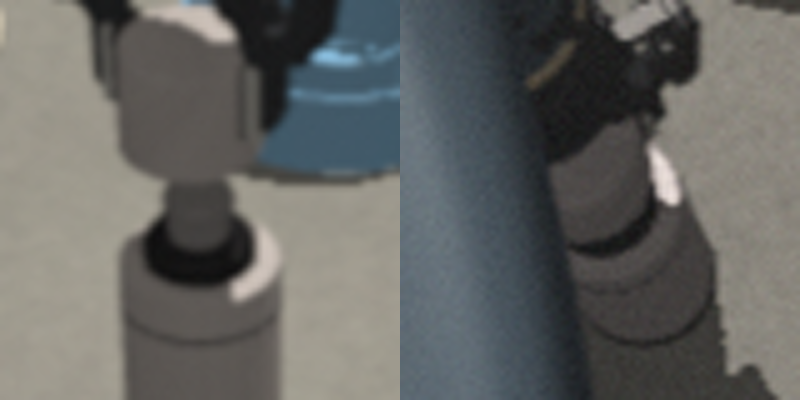

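Side crop: the cup spans about columns 118–260 (centre ~189) and the flask's axis is at ~199. That puts the cup 3–4 mm to the image left. I'll measure this more exactly.

```bash
python3 - <<'E'
from h import *
s,Ks,Ts=grab("side"); g=cv2.GaussianBlur(cv2.cvtColor(s,cv2.COLOR_RGB2GRAY),(0,0),.8).astype(int)
def sub(v,a,b):
    d=np.abs(np.gradient(g[v].astype(float)))[a:b]; i=d.argmax(); return a+(np.arange(len(d))*d**4).sum()/(d**4).sum()
print("axis right dir",Ts[0,:3].round(3))
for v in(160,163,166,169,172): print(v,"cup L",round(sub(v,274,286),2),"R",round(sub(v,302,313),2),g[v,274:316].tolist() if v==169 else "")
for v in(178,180): print(v,"btn",round(sub(v,285,293),2),round(sub(v,298,306),2))
for v in(200,206,212,218): print(v,"flask",round(sub(v,274,287),2),round(sub(v,306,318),2))
for z in(.16,.184,.212): print(z,proj(Ks,Ts,[.5957,.1871,z]).round(2))
E
```

```text
axis right dir [ 0.918 -0.396  0.007]
160 cup L 279.29 R 308.42 
163 cup L 279.62 R 309.05 
166 cup L 279.64 R 305.32 
169 cup L 280.36 R 305.12 [151, 150, 151, 150, 148, 140, 124, 104, 90, 85, 84, 85, 85, 86, 87, 88, 89, 89, 89, 89, 89, 88, 88, 88, 87, 87, 87, 87, 87, 87, 86, 85, 83, 83, 84, 84, 84, 83, 83, 83, 84, 84]
172 cup L 282.79 R 303.99 
178 btn 288.29 302.15
180 btn 288.04 302.42
200 flask 279.52 311.84
206 flask 280.0 311.44
212 flask 280.25 311.6
218 flask 280.41 311.61
0.16 [295.86 184.9 ]
0.184 [295.64 175.73]
0.212 [295.37 164.76]
```

Request:
{"name": "drive_tool", "arguments": {"commands": [[0.002,-0.0015,0,0,0,0,0.7],[0.002,-0.0015,-0.015,0,0,0,0.7],[0.002,-0.0015,-0.03,0,0,0,0.7],[0.002,-0.0015,-0.04,0,0,0,0.7],[0.002,-0.0015,-0.043,0,0,0,0.7],[0.002,-0.0015,-0.045,0,0,0,0.7],[0.002,-0.0015,-0.047,0,0,0,0.7],[0.002,-0.0015,-0.047,0,0,0,0.7],[0.002,-0.0015,-0.047,0,0,0,0.7]]}}

```text
clock: 13.63
ee_pos: [0.598, 0.186, 0.1757]
eef_rot: [-3.141, 0.001, -2.449]
ft_force: [0.6, 0.4, 0.2]
width: 0.0594
```

```bash
python3 - <<'E'
from h import *
s,Ks,Ts=grab("side"); t,Kt,Tt=grab("top")
st=env.state(); p=st["ee_pos"]; print(p,st["ft_force"],st["moment"],st["eef_rot"],st["width"])
def crop(im,u,v,r,S):return cv2.resize(im[v-r:v+r,u-r:u+r],(S,S),interpolation=cv2.INTER_CUBIC)
save("pl2.png",np.hstack([crop(s,296,185,25,400),crop(t,245,225,25,400)]))
E
```

```text
[0.59798249 0.18598473 0.17568354] [ 0.68261777  0.90423423 -0.49492098] [-0.00768785 -0.03268328 -0.03747783] [-3.14086798e+00  1.24451689e-03 -2.44903078e+00] 0.05935214928067767
```

View pics/pl2.png

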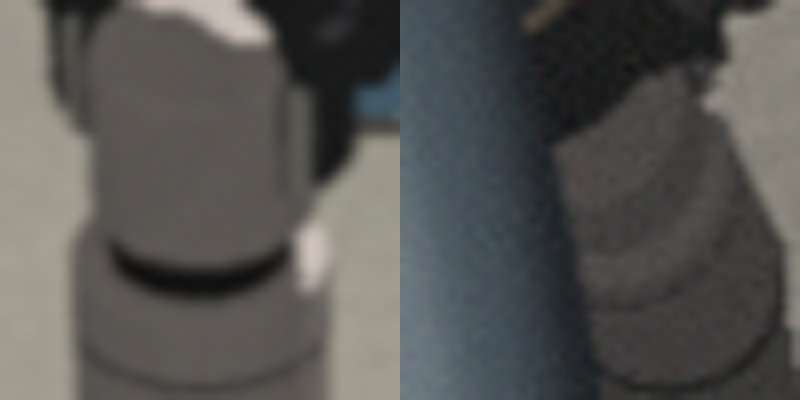

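Side crop: the cup (about 90–308) and the neck (108–290) are now both centred at about 199, and the mouth is just above the neck. I'm lowering slowly.

Request:
{"name": "drive_tool", "arguments": {"commands": [[0,0,-0.001,0,0,0,0.7],[0,0,-0.002,0,0,0,0.7],[0,0,-0.003,0,0,0,0.7],[0,0,-0.004,0,0,0,0.7],[0,0,-0.005,0,0,0,0.7],[0,0,-0.006,0,0,0,0.7],[0,0,-0.007,0,0,0,0.7],[0,0,-0.008,0,0,0,0.7],[0,0,-0.008,0,0,0,0.7]]}}

```text
clock: 14.48
ee_pos: [0.5974, 0.1858, 0.1664]
eef_rot: [3.141, -0.0, -2.449]
ft_force: [-0.7, -0.5, -0.6]
width: 0.0595
```

No contact with the mouth already below the neck's top. I'll continue to the shoulder.

Request:
{"name": "drive_tool", "arguments": {"commands": [[0,0,-0.001,0,0,0,0.7],[0,0,-0.002,0,0,0,0.7],[0,0,-0.003,0,0,0,0.7],[0,0,-0.004,0,0,0,0.7],[0,0,-0.005,0,0,0,0.7],[0,0,-0.006,0,0,0,0.7],[0,0,-0.007,0,0,0,0.7],[0,0,-0.007,0,0,0,0.7],[0,0,-0.007,0,0,0,0.7]]}}

```text
clock: 15.23
ee_pos: [0.5975, 0.1859, 0.1598]
eef_rot: [3.142, 0.0, -2.449]
ft_force: [-0.0, -0.1, -0.1]
width: 0.0594
```

Request:
{"name": "drive_tool", "arguments": {"commands": [[0,0,-0.001,0,0,0,0.7],[0,0,-0.002,0,0,0,0.7],[0,0,-0.003,0,0,0,0.7],[0,0,-0.003,0,0,0,0.7],[0,0,-0.003,0,0,0,0.7]]}}

```text
clock: 15.65
ee_pos: [0.5976, 0.1859, 0.1596]
eef_rot: [-3.14, 0.002, -2.449]
ft_force: [-4.1, 0.1, 8.5]
width: 0.0593
```

It's seated: z stops at 0.1596 with 8.5 N, right where the shoulder should be. I'll ease off, open and withdraw.

Request:
{"name": "drive_tool", "arguments": {"commands": [[0,0,0.001,0,0,0,0.7],[0,0,0.0025,0,0,0,0.7],[0,0,0.0025,0,0,0,0.3],[0,0,0.0025,0,0,0,0.1],[0,0,0.0025,0,0,0,0],[0,0,0.0025,0,0,0,0],[0,0,0.0025,0,0,0,0],[0,0,0.0025,0,0,0,0],[0,0,0.01,0,0,0,0],[0,0,0.03,0,0,0,0],[0,0,0.06,0,0,0,0],[0,0,0.1,0,0,0,0],[-0.04,0,0.12,0,0,0,0],[-0.08,0,0.12,0,0,0,0],[-0.12,0.04,0.12,0,0,0,0],[-0.16,0.08,0.12,0,0,0,0],[-0.2,0.12,0.12,0,0,0,0],[-0.24,0.16,0.12,0,0,0,0],[-0.27,0.2,0.12,0,0,0,0],[-0.27,0.2,0.12,0,0,0,0]]}}

```text
clock: 17.32
ee_pos: [0.3438, 0.3669, 0.2779]
eef_rot: [3.142, 0.002, -2.45]
ft_force: [1.1, 0.8, -0.1]
width: 0.0853
```

```bash
python3 - <<'E'
from h import *
s,Ks,Ts=grab("side"); t,Kt,Tt=grab("top")
st=env.state(); print(st["clock"],st["ee_pos"],st["ft_force"],st["width"])
def crop(im,u,v,r,S):return cv2.resize(im[v-r:v+r,u-r:u+r],(S,S),interpolation=cv2.INTER_CUBIC)
save("end.png",np.hstack([crop(s,296,190,40,400),crop(t,245,220,40,400)]))
save("endtop.png",t)
t0=cv2.imread("pics/top0.png")[...,::-1]; d=cv2.absdiff(t0,t).max(2)>60
n,l,stt,ce=cv2.connectedComponentsWithStats(d.astype(np.uint8))
print([(stt[i].tolist()) for i in range(1,n) if stt[i][4]>25])
E
```

```text
17.4167 [0.34101513 0.3696783  0.27791187] [ 0.49408266 -1.21788155 -0.14219557] 0.08522860074299217
[[230, 202, 23, 14, 87], [231, 209, 29, 27, 372], [248, 261, 21, 10, 48], [0, 263, 171, 217, 12039], [412, 297, 24, 20, 161], [142, 357, 95, 123, 4999], [0, 396, 75, 54, 1722], [5, 447, 39, 33, 482], [38, 453, 27, 27, 157], [60, 452, 24, 22, 117]]
```

View pics/end.png

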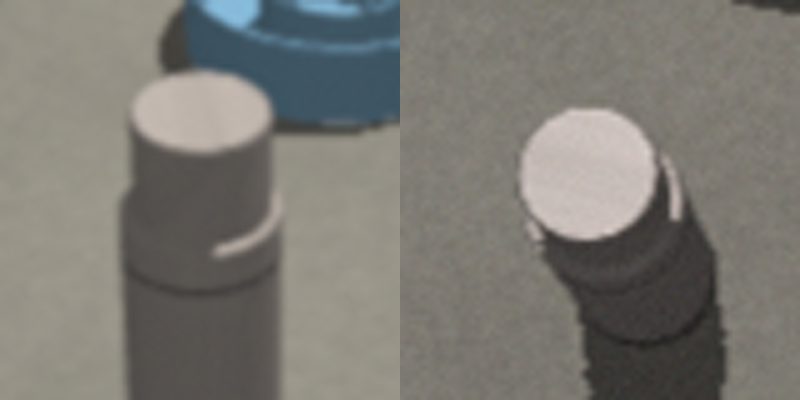

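The cup sits level and central on the shoulder with no neck gap, and the arm is clear. The only changes elsewhere are the arm with its shadow and the cup's old spot. Handing in.

```bash
python3 -c "
from cell import env
print(env.finish_job())"
```

```text
the job is handed in; nothing more can be done
None
```

Both stoppers are shut and the steel cup is back over the slim flask, let go of and sitting on its shoulder. I handed the job in at about 17.4 s on the clock.

- **Slim flask:** it felt open (4.5 N, then 6.1 N at 3.8 mm deep). I gave it one slow full push (16 mm down, 13.5 N) and let go. Felt again, it was shut: 0.8 N at 3.7 mm.
- **Jug:** it was already shut (1.0 N at 3.5 mm, then the firm spring with 6.1 N at 6.9 mm). I stayed under 9 mm, so its state did not change.
- **Cup:** it stopped with 8.5 N at the height expected for its shoulder. After release, both camera views show it level and centred, with no gap showing the neck.
- **Other things on the table:** the top-camera before/after comparison showed changes only at the flask, the cup's old spot, and the arm and its shadow. The arm covers the star cutter's corner in the last picture, so I could not check that by camera, but the tool never went down there.
- **Disagreements:** the side camera's calibration was about 4 pixels off, so I relied on the top view. With the cup above the flask, the side view showed it 2–3 mm off to one side. I corrected that before lowering, and it went over the neck without touching.

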